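# Close up the tool case: unlock the lid stay, lower the lid, snap both catches

## Robot

A 7-joint arm with a two-finger parallel gripper is mounted at the origin on the work surface. World frame = base frame: x ahead of the robot, y to its left, z up, the work surface at z = 0. Lengths are in m, angles in rad, forces in N, time in s.
With the tool pointing down it reaches from about 0.425 to 0.875 m from the base axis. Payload 4.7 kg.
Tool frame: the origin (TCP) lies at the very end of the fingers, on their centre line; the grasp point (between the pads) lies 19 mm behind it; z points along the fingers, y is the line along which they close (so a half turn about z gives the same grasp; the last joint's range is limited). The gripper opens to 87 mm and grips with 3 to 60 N. Pads are 19 mm wide; open, the fingers measure 117 mm over their backs; the gripper's body (75 mm by 190 mm) begins 51 mm behind the grasp point.
Start: joints at [-1.122, 0.321, -0.07, 1.45, 0.023, 1.371, -0.057], TCP at [0.274, 0.59, 0.223] pointing down, gripper open.
Joint ranges: [-2.86, 2.86], [-0.3, 2.09], [-1.38, 1.24], [0.06, 2.45], [-1.56, 4.7], [0.09, 2.05], [-2.69, 2.69]. Speed limits (rad/s): [2.57, 2.57, 3.14, 3.14, 3.14, 3.14, 3.14].

## Interface

Orientations are given as a rotation vector (axis times angle).
In Python, from bench import ctrl gives the robot as it stands.
- The arm moves only by the shell command python3 -m jog 'ROWS' [FORCE]. ROWS is JSON, a list that holds one entry, the list of rows, each a list of 7 numbers: the shift along the tool's x, y, z in mm, then the turn, a rotation vector about the tool's x, y, z in degrees, then the finger opening in mm, from 0 to 87. A call has 1 to 10 rows; each row is the pose to reach, as a shift and turn from the pose commanded when the call began, along the tool's axes at that moment; what a row does not reach only later rows make up. A row lasts 1/10 s, in which the tool goes at most 50 mm and 8.59 degrees, less where a joint would pass 70% of its speed; a pose out of reach is approached as far as the arm can. A call with a gripper value outside its range is refused whole. The fingers move at their own pace and stop on an object; FORCE is the grip in N (left out, the last holds). Time passes only in rows, so rows that repeat a pose let the fingers close. It gives the time, the measured TCP pose, the force, the opening and the grip force at its end, in the units of the state.
- ctrl.get_state(): the state, without advancing time (a new reading comes with each control period).
- ctrl.get_image(name): name is "side" or "top" or "wrist"; returns a dict with "image" (420x560x3 uint8, red, green, blue), "depth" (420x560 float32, m along the optical axis (not along the pixel's ray), 0 where there is no reading), "fov_y" (degrees; the focal length in pixels is half the picture's height over the tangent of half this angle, whatever the lens; pixels are square), "cx", "cy" (the principal point, pixels), "rvec" (rotation vector, rad) and "tvec" (3), from world to camera coordinates, as OpenCV has them. Camera axes: x right, y down, z forward; pixel columns grow to the right and rows downward; lengths in m; the calibration is good to about 2 mm. A picture is of the moment at which its call begins.
- ctrl.close_job(): hands the job in; it is judged then, once.
The state is a dict: "time": time; "joint_positions": joint angles; "qd": joint speeds; "joint_torque": joint torques, N m; "position": TCP position; "tool_rot": TCP orientation; "ft_force": force on the tool from outside, world axes, zero at the start; "torque": the same for the moment, N m; "grip_width": opening from 0.0 (shut) to 1.0 (fully open); "grip_force": force on a finger pad.
Only numpy, scipy, OpenCV 4.12 (cv2) and the standard library are available. Lean on these libraries where they do the work, as an engineer would, in place of code of your own. Each camera call takes 0.05 s, during which the arm holds its last target. There are 200 camera calls.

## Task

Close the aluminium tool case: unlock the folding lid stay by pushing its red elbow button back towards the hinge, lower the lid without slamming it, and press it home until both spring catches at the front have snapped over and hold it shut. Do not force anything, and leave the tools in the case and around it where they are.

Things in the scene. Friction and masses are not known exactly. Their poses are not given: they have to be found in the camera images.
- case: Base of a tool case, black panels with bright aluminium edges, fixed on the bench: 240 mm deep (its x) x 340 mm wide (its y) x 100 mm high. Origin: centre of its underside; x points to the hinge side, -x to the front with handle and catches, z up. The lid is hinged on the rear rim, at x = +120, z = 100 mm. The stowed kit inside stays under the rim (80 mm at most).
- lid (a joint): The lid's hinge, rad: 0 = shut, 1.40 = open as found (80 degrees), held by the locked stay. It is stiff (0.6 N m, about 3 N at the free edge): unlocked, the lid (0.3 to 0.5 kg) stays where it is left. Below 0.04 two spring bumpers under it lift it again unless the catches have snapped. Snapped, it rests near 0.003; half caught, at 0.01 or more.
- lid_hinge (a point): Point on the hinge line, mid width; its frame turns with the lid: y along the hinge line, -x along the lid to its free edge, z the lid's outward normal. The lid is a tray 240 mm long, 340 mm wide and 32 mm thick: its lower rim at z = 0, its flat outer face at z = 32 mm.
- lid_edge (a point): Middle of the free (front) edge of the lid, on its outer face, 240 mm from the hinge line.
- lid_press (a point): Point on the lid's outer face, mid width, 25 mm from its free edge: the place to press. Shutting it from here takes a push square to the lid that rises from about 8 to about 18 N over the last 8 mm; then the catches snap over and the lid meets its hard stop (rim on rim).
- elbow (a point): Elbow of the folding lid stay just inside the case's right-hand end: centre of a red round button 16 mm in diameter, 20 mm long along the case's y. Locked it is at x = +62, y = -139, z = 149 mm in the case's frame, 8 mm forward of the line of the stay's pins. Some 4 N towards the hinge (case +x, level or downwards) carries it through; 15 mm of travel is enough.
- stay_foot (a point): Lower pin of the stay, on the case at x = +21, y = -146, z = 88 mm in its frame. A flat steel bar 74 mm long and 12 mm wide runs from here up to the elbow; a like bar goes on from the elbow to a pin inside the lid, 100 mm from the hinge line. The raised lid leans forward over the elbow, so an upright gripper may strike the lid there: come from the front, tilted back.
- stay_elbow (a joint): Bend of the stay's elbow, rad: -0.22 = locked as found (the lid cannot be shut), 0 = the two bars in line, positive = unlocked and folding towards the hinge, 2.81 with the lid shut. Unlocked, it folds by itself as the lid is lowered.
- catch_l (a joint): Left spring catch on the case's front (at y = +100 mm of the case): a bright steel clip 36 mm wide, standing 10 to 21 mm above the rim and up to 15 mm in front of the case. 0 = upright, nose home; the lid's keeper bar pushes it out to about 0.07 rad on the way down, and it springs back to 0 over the keeper.
- catch_r (a joint): The same catch on the right (y = -100 mm of the case).
- screwdriver: Screwdriver with a red handle, lying on the bench, about 200 mm. Origin: centre of its underside. Leave it where it is.
- hammer: Hammer with a wooden handle, lying on the bench, about 280 mm. Origin: centre of its underside. Leave it where it is.
- spray_can: Can with a blue label, 52 mm across, 130 mm tall, standing. Origin: centre of its underside. Leave it where it is.
- screw_jar: Glass jar with a black cap, 68 mm across, 85 mm tall, standing. Origin: centre of its underside. Leave it where it is.
- tape_roll: Grey roll of tape, 100 mm across, 48 mm high, lying flat. Origin: centre of its underside. Leave it where it is.
- hardware_cup: Orange plastic cup, 70 mm across, 60 mm tall. Origin: centre of its underside. Leave it where it is.
- tape_measure: Yellow tape measure, 60 x 60 x 30 mm, loose in the case's rear left bay. Origin: centre of its underside. Leave it where it is.
- torch: Small metal torch, 110 mm long, 30 mm thick, loose in the case's rear right bay. Origin: centre of its underside. Leave it where it is.

How it is judged:
On the way, in this order (a step that is already met when the one before it is completed fails the run):
1. the lid stay is unlocked: its elbow is pushed through the line, with the lid still up (value of joint stay_elbow above 0.08 rad and value of joint lid above 0.8 rad), for 0.1 s.
2. the lid is down on its bumpers (value of joint lid below 0.06 rad), for 0.1 s.
At the end, for the whole second after the job is handed in: The lid is shut and held by its catches: hinge below 0.008 rad (2 mm at the free edge), both catches within 0.02 rad of upright, lid at rest, nothing touched by the robot (value of joint lid below 0.008 rad and value of joint each of catch_l, catch_r below 0.02 rad and velocity of joint lid between -0.05 and 0.05 rad/s).
It fails at once if the lid is slammed: it comes down faster than 2 rad/s (0.5 m/s at its edge) before it reaches its bumpers (velocity of joint lid below -2 rad/s and value of joint lid above 0.045 rad).
It fails at once if the case, its lid or its stay is forced with more than 60 N (contact force between any of the fingers, the arm and case above 60 N).
It fails at once if a loose tool or container in the case or on the bench is moved by more than 30 mm (distance of any of screwdriver, hammer, spray_can, screw_jar, tape_roll, hardware_cup, tape_measure, torch from where it was at the start of the episode above 0.03 m).
It also fails if it takes over 58 s, if anything falls off the work surface, if the arm or the gripper's body presses on something with over 40 N, if the wrist force passes 120 N, or if a joint passes its speed limit or range.

## Working session

There is one attempt and no reset: what is moved stays moved. The work goes in short steps, Python scripts to look and compute and a shell command to move; the robot and the scene stay as the last step left them, time stands still between calls to the robot, and variables do not carry over. Pictures are saved under pics/ and viewed, at most 10 in all, crops included, and the job is handed in when it is done.

```bash
mkdir -p pics; ls
cat > h.py <<'E'
import numpy as np,cv2
from scipy.spatial.transform import Rotation as R
from bench import ctrl
def grab(n,f=None):
    d=ctrl.get_image(n)
    if f: cv2.imwrite('pics/'+f,d['image'][:,:,::-1]); np.savez('pics/'+f[:-4],**d)
    return d
def pt(d,u,v,w=1):
    u,v=int(u),int(v)
    z=d['depth'][v-w:v+w+1,u-w:u+w+1]; z=np.median(z[z>0])
    f=210/np.tan(np.radians(float(d['fov_y']))/2)
    c=np.array([(u-d['cx'])/f*z,(v-d['cy'])/f*z,z])
    return R.from_rotvec(np.ravel(d['rvec'])).inv().apply(c-np.ravel(d['tvec']))
def proj(d,p):
    f=210/np.tan(np.radians(float(d['fov_y']))/2)
    c=R.from_rotvec(np.ravel(d['rvec'])).apply(p)+np.ravel(d['tvec'])
    return np.array([f*c[0]/c[2]+d['cx'],f*c[1]/c[2]+d['cy']])
E
python3 - <<'E'
from h import *
a=grab('side','s0.png');b=grab('top','t0.png')
s=ctrl.get_state()
for k in s: print(k,np.round(s[k],3))
for d in(a,b):print(d['fov_y'],R.from_rotvec(np.ravel(d['rvec'])).inv().apply(-np.ravel(d['tvec'])))
E
```

```text
pics
time 0.1
joint_positions [-1.122  0.322 -0.07   1.452  0.023  1.371 -0.057]
qd [ 0.001 -0.001  0.    -0.004 -0.001  0.001  0.003]
joint_torque [-0.0000e+00 -4.9257e+01 -4.0600e-01 -3.1340e+01 -6.4000e-02  4.0000e-02
  0.0000e+00]
position [0.274 0.589 0.222]
tool_rot [-6.780e-01 -3.067e+00  3.000e-03]
ft_force [ 0.659  1.175 -0.158]
torque [-0.019  0.025  0.018]
grip_force 0.0
grip_width 0.999
54.39978805185771 [ 0.12262489 -0.7980021   0.721967  ]
43.62131405609312 [ 0.18852512 -0.01179041  1.53058377]
```

View pics/s0.png

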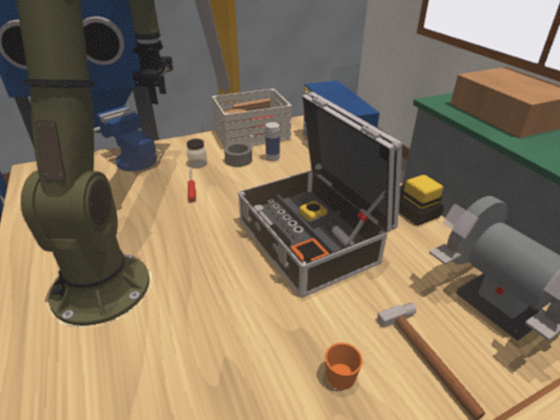

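View pics/t0.png

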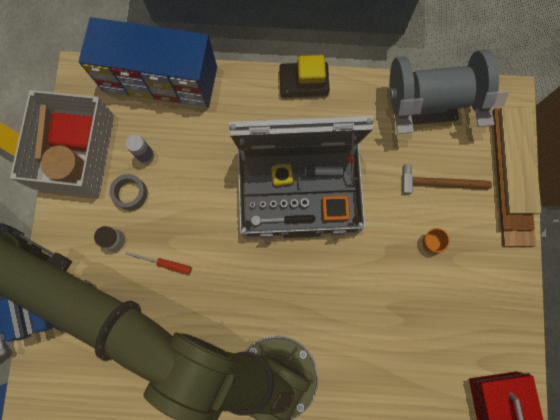

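Both views show the case ahead of the robot, with its front facing the base: top view x 238–362, y 125–235. The red elbow is at about (362,215) in the side view and (350,160) in the top view. I'll enlarge these.

Run:
```python
import cv2,numpy as np
a=cv2.imread('pics/s0.png')[90:290,230:410];b=cv2.imread('pics/t0.png')[112:242,225:385]
a=cv2.resize(a,None,fx=3,fy=3,interpolation=2);b=cv2.resize(b,None,fx=5,fy=4.6 and 5,interpolation=2)[:600]
cv2.imwrite('pics/s0c.png',a);cv2.imwrite('pics/t0c.png',b)
```

```text
(no output)
```

View pics/s0c.png

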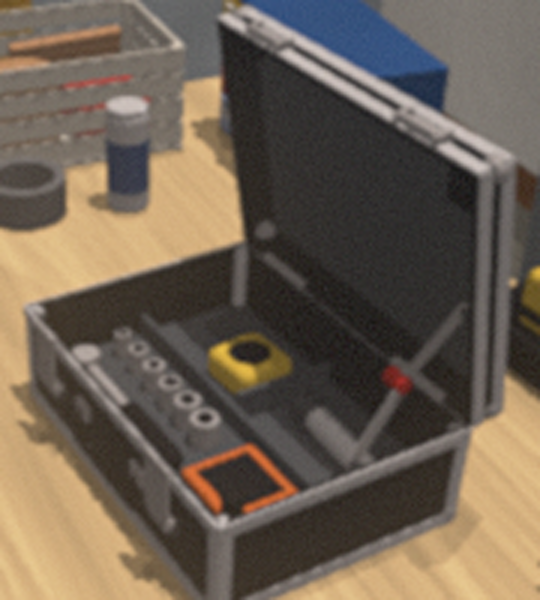

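View pics/t0c.png

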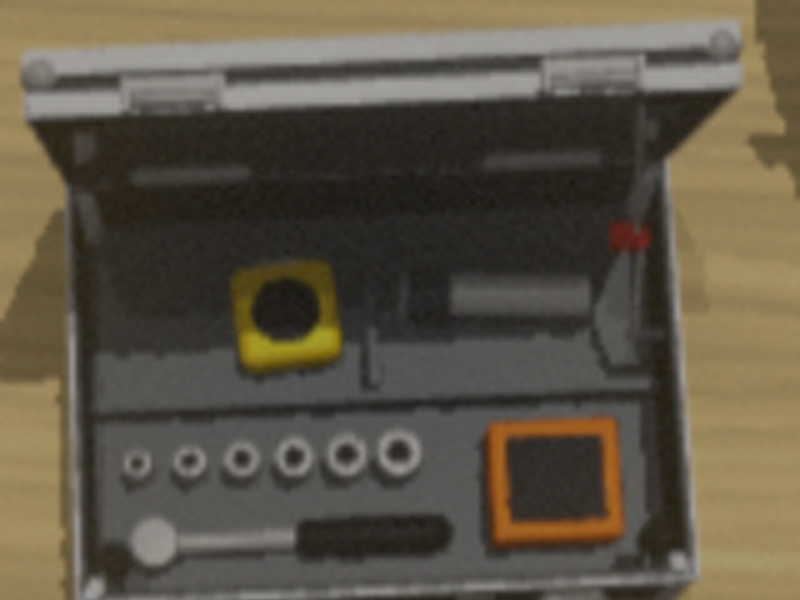

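The side crop shows the red elbow at (362.3,215.7) in full-image pixels and the front-right rim corner at (305,264). The top crop shows the elbow at (351,159), the front-left rim corner at (243,230) and the front-right at (361,224.5). I'll fit the case pose from these.

Run:
```python
from h import *
from scipy.optimize import least_squares
a=np.load('pics/s0.npz');b=np.load('pics/t0.npz')
th=1.40
def lid(x,y,z): # lid frame->case
    c,s=np.cos(th),np.sin(th)   # -x dir rotates up to +z
    return np.array([120+c*x+s*z,y,100-s*x+c*z])
obs=[(a,(362.3,215.7),(62,-139,149)),(b,(351,159.2),(62,-139,149)),
(b,(242.2,231),(-120,170,100)),(b,(363.5,226.8),(-120,-170,100)),
(a,(305,264.5),(-120,-170,100)),(a,(240,192.5),(-120,170,100)),(a,(385.5,234.5),(120,-170,100)),
(b,(229.5,121.5),lid(-240,170,32)),(b,(373,116),lid(-240,-170,32)),(b,(230,136),lid(-240,170,0)),(b,(373,130),lid(-240,-170,0))]
def W(q,p):
    p=np.array(p)/1000; c,s=np.cos(q[2]),np.sin(q[2])
    return np.array([q[0]+c*p[0]-s*p[1],q[1]+s*p[0]+c*p[1],p[2]])
f=lambda q:np.ravel([proj(d,W(q,p))-uv for d,uv,p in obs])
r=least_squares(f,[.6,0,0],loss='soft_l1');print(r.x,np.round(f(r.x).reshape(-1,2),1))
q=r.x
for n,p in dict(elbow=(62,-139,149),edge=lid(-240,0,32),edge0=lid(-240,0,0),press=lid(-215,0,32),edgeR=lid(-240,-170,0)).items():print(n,W(q,p))
print(pt(a,362,215),pt(a,363,216),pt(b,350,159),pt(b,351,159))
for u,v in((229+20,124),(362,119)):print(pt(b,u,v))
s=ctrl.get_state();print(R.from_rotvec(s['tool_rot']).as_matrix())
```

```text
[ 0.52538232 -0.0370797   0.10106865] [[-0.5  1.4]
 [-0.2 -0.7]
 [-1.3  0.8]
 [ 0.8 -0.1]
 [-3.2  2.1]
 [-2.3 -0.7]
 [ 0.9 -1.4]
 [ 0.7 -0. ]
 [-0.6 -0.3]
 [ 0.7 -1.2]
 [ 0.  -1. ]]
elbow [ 0.60109057 -0.16911478  0.149     ]
edge [ 0.63555947 -0.02590617  0.34194688]
edge0 [ 0.604186   -0.02908789  0.33650794]
press [ 0.63978697 -0.02547745  0.31731064]
edgeR [ 0.62133844 -0.19822036  0.33650794]
[ 0.59965224 -0.17073521  0.15670716] [ 0.6006583  -0.17370526  0.15553861] [ 0.59754618 -0.1662151   0.15606072] [ 0.59824838 -0.16913382  0.15423711]
[0.61471082 0.09793439 0.34200819]
[ 0.64339455 -0.17067054  0.34090148]
[[-9.06960326e-01  4.21215582e-01 -6.32699847e-04]
 [ 4.21216043e-01  9.06958882e-01 -1.62228617e-03]
 [-1.09499469e-04 -1.73785252e-03 -9.99998484e-01]]
```

```bash
cat >> h.py <<'E'
Q=np.array([0.5254,-0.0371,0.1011])
def W(p,q=Q):
    p=np.array(p)/1000; c,s=np.cos(q[2]),np.sin(q[2])
    return np.array([q[0]+c*p[0]-s*p[1],q[1]+s*p[0]+c*p[1],p[2]])
def orient(below):  # tool z 'below' deg under case +x, tool y = case +y
    e=np.radians(below);z=np.array([np.cos(e),0,-np.sin(e)]);y=np.array([0,1.,0])
    return R.from_euler('z',Q[2])*R.from_matrix(np.c_[np.cross(y,z),y,z])
def row(case,below):
    s=ctrl.get_state();r0=R.from_rotvec(s['tool_rot']);r1=orient(below)
    d=r0.inv().apply(W(case)-s['position'])*1000
    print(np.round(d,1),np.round(np.degrees((r0.inv()*r1).as_rotvec()),1), 'len',np.linalg.norm(d))
def case():
    s=ctrl.get_state();c=R.from_euler('z',Q[2]).inv()
    print('t',s['time'],'case',np.round(c.apply(np.array(s['position'])-[Q[0],Q[1],0])*1000,1),'F',np.round(c.apply(s['ft_force']),1),'below',np.degrees(np.arcsin(-R.from_rotvec(s['tool_rot']).as_matrix()[2,2])),'j',np.round(s['joint_positions'],2))
E
python3 -c "
from h import *
case();row((-80,170,360),35)"
```

```text
t 0.1 case [-187.3  648.4  221.6] F [ 0.8  1.1 -0.2] below 89.90023087730138 j [-1.12  0.32 -0.07  1.45  0.02  1.37 -0.06]
[-336.5 -356.8 -137.8] [-14.8 -53.7 -28.2] len 509.40243191233594
```

```bash
python3 -m jog '[[[-20,-20,-60,0,0,0,0],[-40,-40,-100,-1,-5,-3,0],[-80,-80,-138,-3,-12,-6,0],[-115,-115,-138,-5,-19,-10,0],[-150,-150,-138,-7,-26,-13,0],[-185,-185,-138,-9,-33,-17,0],[-220,-220,-138,-11,-40,-21,0],[-255,-265,-138,-13,-47,-25,0],[-290,-310,-138,-15,-54,-28,0],[-325,-350,-138,-15,-54,-28,0]]]' 20; python3 -c "
from h import *
case();row((0,-128,230),35);row((45,-130,165),35)"
```

```text
time: 1.1
position: [0.388, 0.3186, 0.295]
tool_rot: [-0.031, 2.368, -0.062]
ft_force: [-0.5, 0.3, 1.6]
grip_width: 0.171
grip_force: 0.0
t 1.1 case [-100.8  367.8  295. ] F [-0.5  0.3  1.6] below 45.623437912486025 j [-1.11 -0.3  -0.14  2.14  0.77  1.17  0.09]
[ -42.6 -479.5  168.6] [ -6.2 -10.8  -1.2] len 510.0647859519772
[ -29.6 -473.6  246.4] [ -6.2 -10.8  -1.2] len 534.7195773147736
```

```bash
python3 -c "
from h import *
row((-20,-130,280),45)"; python3 -m jog '[[[0,-50,0,-3,0,-1,0],[0,-100,10,-6,0,-1,0],[0,-150,20,-6,0,-1,0],[0,-200,30,-6,0,-1,0],[0,-250,40,-6,0,-1,0],[0,-300,50,-6,0,-1,0],[0,-350,60,-6,0,-1,0],[0,-400,65,-6,0,-1,0],[-10,-450,70,-6,0,-1,0],[-20,-480,70,-6,0,-1,0]]]' 20; python3 -c "
from h import *
case();row((0,-130,220),42);row((45,-130,165),42)"
```

```text
[ -63.2 -486.1  119.3] [-6.1 -0.9 -1.8] len 504.5005950511324
time: 2.1
position: [0.439, 0.217, 0.129]
tool_rot: [-0.098, 2.443, -0.01]
ft_force: [0.4, -0.3, 0.1]
grip_width: 0.007
grip_force: 0.0
t 2.1 case [-60.3 261.5 129. ] F [ 0.4 -0.3  0.1] below 50.10002257408601 j [-0.39 -0.3  -0.45  2.44  0.69  0.58  0.29]
[-106.1 -392.1  -13. ] [-2.7 -8.2 -0. ] len 406.42454896732676
[-105.4 -388.8   57.9] [-2.7 -8.2 -0. ] len 406.9994157229973
```

```bash
python3 -c "
from h import *
row((0,200,360),70);row((0,-130,300),70)"
```

```text
[-194.5  -67.1 -135.8] [-2.6 19.8 -0.7] len 246.55415624678344
[-157.4 -394.8  -74.4] [-2.6 19.8 -0.7] len 431.44391686715693
```

```bash
python3 -m jog '[[[-35,0,-25,0,3,0,0],[-70,0,-50,0,6,0,0],[-105,0,-75,0,9,0,0],[-140,0,-100,0,12,0,0],[-170,-10,-120,0,15,0,0],[-195,-50,-136,-2,20,-1,0],[-195,-90,-130,-2,20,-1,0],[-190,-130,-130,-2,20,-1,0]]]'; python3 -c "
from h import *
case();row((-20,-130,300),70)"
```

```text
time: 2.9
position: [0.5111, 0.0956, 0.3558]
tool_rot: [-0.137, 2.792, 0.004]
ft_force: [0.3, 0.0, -1.1]
grip_width: 0.001
grip_force: 0.0
t 2.9 case [ -0.9 133.5 355.8] F [ 0.3 -0.  -1.1] below 70.15526203390586 j [-0.54 -0.27  0.2   1.83  0.16  1.25  1.3 ]
[  36.8 -262.8   49.9] [-0.8 -0.2 -0. ] len 270.01783868138614
```

```bash
python3 -m jog '[[[0,-40,0,-1,0,0,0],[0,-80,0,-1,0,0,0],[0,-120,5,-1,0,0,0],[0,-160,10,-1,0,0,0],[10,-200,20,-1,0,0,0],[20,-240,30,-1,0,0,0],[36,-263,50,-1,0,0,0],[36,-263,50,-1,0,0,0]]]'; python3 -c "
from h import *
case();row((20,-132,220),60);row((45,-132,165),60)"
```

```text
time: 3.7
position: [0.5152, -0.1709, 0.2958]
tool_rot: [-0.133, 2.799, 0.028]
ft_force: [0.1, 0.6, -0.2]
grip_width: 0.002
grip_force: 0.0
t 3.7 case [ -23.6 -132.   295.8] F [ 0.1  0.6 -0.2] below 70.55225211110158 j [-0.35 -0.24  0.61  1.88  0.01  1.14  1.94]
[-15.9  -0.   86. ] [  0.1 -10.6  -0.4] len 87.47621165202366
[-2.120e+01 -1.000e-01  1.462e+02] [  0.1 -10.6  -0.4] len 147.72780650327533
```

```bash
python3 -m jog '[[[-5,0,30,0,-4,0,0],[-10,0,60,0,-8,0,0],[-16,0,86,0,-10,0,0],[-16,0,86,0,-10,0,0]]]'; python3 -c "
from h import *
case();row((45,-132,165),50);row((45,-132,158),58);grab('wrist','w1.png');grab('side','s1.png')
a=cv2.imread('pics/s1.png')[100:300,230:430];cv2.imwrite('pics/s1c.png',cv2.resize(a,None,fx=3,fy=3))"
```

```text
time: 4.1
position: [0.56, -0.1597, 0.2196]
tool_rot: [-0.136, 2.626, 0.042]
ft_force: [-0.4, 0.8, -1.1]
grip_width: 0.007
grip_force: 0.0
t 4.1 case [  22.1 -125.5  219.6] F [-0.3  0.8 -1.1] below 60.61890955048821 j [-0.37 -0.22  0.68  2.07 -0.11  0.78  2.06]
[ 6.8 -6.9 58.8] [  0.3 -10.6  -0. ] len 59.54890982697595
[10.2 -6.9 64.9] [ 0.3 -2.6  0. ] len 66.02351296548919
```

View pics/s1c.png

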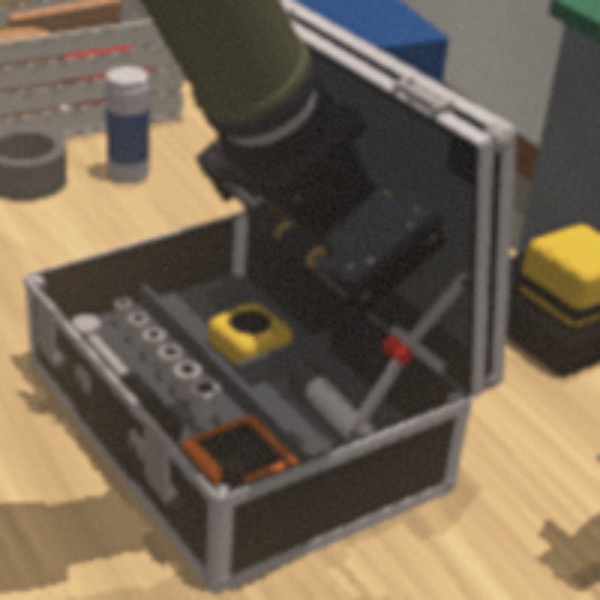

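The gripper sits in front of the raised lid, clear of it. The button is at about (397,348) in the crop, ahead of and below the fingers.

```bash
python3 -m jog '[[[3,-4,25,0,-2,0,0],[6,-8,45,0,-5,0,0],[8,-8,62,0,-5,0,0],[8,-8,62,0,-5,0,0]]]'; python3 -c "
from h import *
case();row((62,-134,146),55);row((75,-134,137),55)"
```

```text
time: 4.6
position: [0.587, -0.1663, 0.1659]
tool_rot: [-0.131, 2.534, 0.045]
ft_force: [-1.3, 1.4, 0.2]
grip_width: 0.007
grip_force: 0.0
t 4.6 case [  48.2 -134.8  165.9] F [-1.1  1.6  0.2] below 55.32148462929578 j [-0.46 -0.13  0.83  2.16 -0.34  0.56  2.3 ]
[-0.   0.7 24.2] [ 0.2 -0.3  0. ] len 24.209720947442225
[-5.6  0.6 39. ] [ 0.2 -0.3  0. ] len 39.399482070700394
```

```bash
python3 -m jog '[[[0,0,6,0,0,0,0],[0,0,12,0,0,0,0],[-1,0,16,0,0,0,0],[-2,0,20,0,0,0,0]]]'; python3 -c "
from h import *
case()"; python3 -m jog '[[[-1,0,4,0,0,0,0],[-2,0,8,0,0,0,0],[-3,0,10,0,0,0,0]]]'; python3 -c "
from h import *
case();b=grab('side','s2.png')
a=cv2.imread('pics/s2.png')[150:270,310:430];cv2.imwrite('pics/s2c.png',cv2.resize(a,None,fx=4,fy=4))"
```

```text
time: 5.0
position: [0.6012, -0.1657, 0.1525]
tool_rot: [-0.13, 2.529, 0.044]
ft_force: [-0.2, 1.7, 1.8]
grip_width: 0.011
grip_force: 0.8
t 5.0 case [  62.4 -135.6  152.5] F [0.  1.7 1.8] below 55.07883899197584 j [-0.5  -0.07  0.87  2.15 -0.45  0.54  2.4 ]
time: 5.3
position: [0.6081, -0.1649, 0.1442]
tool_rot: [-0.129, 2.532, 0.044]
ft_force: [-3.3, -0.3, 3.0]
grip_width: 0.005
grip_force: 2.5
t 5.3 case [  69.4 -135.5  144.2] F [-3.4 -0.   3. ] below 55.241594474313956 j [-0.51 -0.03  0.89  2.14 -0.52  0.53  2.45]
```

View pics/s2c.png

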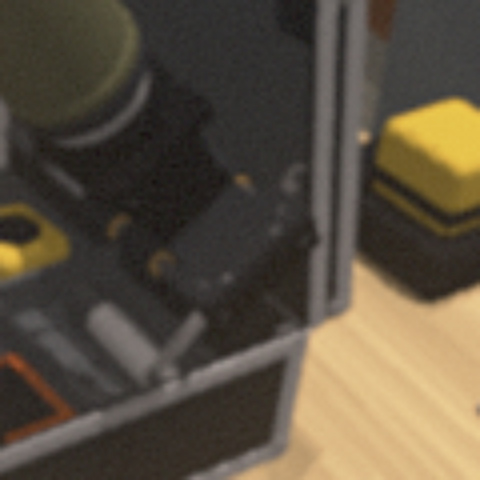

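The gripper hides the button; contact force is about 4.5 N, and the tip position suggests the elbow has moved some 12 mm or more. I'll push a little further.

```bash
python3 -m jog '[[[-2,0,4,0,0,0,0],[-4,0,7,0,0,0,0],[-5,0,10,0,0,0,0],[-5,0,10,0,0,0,0]]]'; python3 -c "
from h import *
case()"
```

```text
time: 5.75
position: [0.6142, -0.1648, 0.1355]
tool_rot: [-0.128, 2.539, 0.045]
ft_force: [-10.6, -2.2, 0.5]
grip_width: 0.006
grip_force: 12.9
t 5.75 case [  75.4 -136.   135.5] F [-10.7  -1.1   0.5] below 55.636777526959776 j [-0.51  0.01  0.9   2.13 -0.58  0.53  2.49]
```

```bash
python3 -m jog '[[[3,0,-15,0,0,0,0],[5,0,-40,0,0,0,0],[5,0,-75,0,4,0,0],[5,0,-110,0,8,0,0],[5,0,-110,0,8,0,0]]]'; python3 -c "
from h import *
case();b=grab('side','s3.png')
a=cv2.imread('pics/s3.png')[90:290,230:430];cv2.imwrite('pics/s3c.png',cv2.resize(a,None,fx=3,fy=3))"
```

```text
time: 6.25
position: [0.5538, -0.1723, 0.2327]
tool_rot: [-0.137, 2.663, 0.034]
ft_force: [0.8, -0.5, 0.4]
grip_width: 0.005
grip_force: 0.0
t 6.25 case [  14.6 -137.4  232.7] F [ 0.8 -0.5  0.4] below 62.763950613208024 j [-0.41 -0.22  0.72  2.02 -0.07  0.85  2.04]
```

View pics/s3c.png

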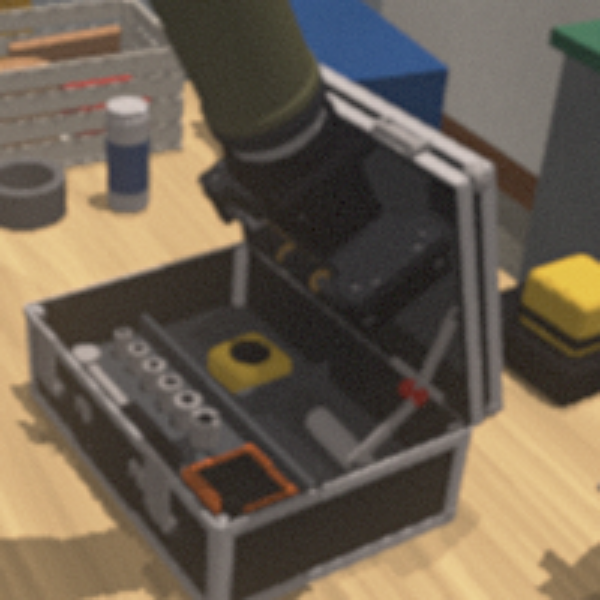

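The stay is unlocked: the button has moved back to (413,392) in the crop, the bars now bend towards the hinge, and the lid has come down slightly. Next I'll estimate the lid angle and go over behind it.

```bash
cat >> h.py <<'E'
def lid(th,x,y,z):
    c,s=np.cos(th),np.sin(th)
    return np.array([120+c*x+s*z,y,100-s*x+c*z])
E
python3 -c "
from h import *
a=np.load('pics/s3.npz')
for th in(1.4,1.3,1.25,1.2,1.15,1.1):print(th,proj(a,W(lid(th,-240,-170,0))),proj(a,W(lid(th,-240,-170,32))),lid(th,-240,0,32),lid(th,-215,0,32))
row((-40,-80,410),80);row((100,0,410),88)"
```

```text
1.4 [388.81272423 149.08869764] [400.94763607 143.3260283 ] [110.74227706   0.         341.94688377] [114.99145564   0.         317.31064052]
1.3 [379.53802642 153.98786333] [391.85502177 146.82775964] [ 86.63414306   0.         339.81392702] [ 93.32161378   0.         315.72497238]
1.25 [374.87548549 156.82279536] [387.21230089 148.99136735] [ 74.69014084   0.         337.84662424] [ 82.5731999    0.         314.12200876]
1.2 [370.22070919 159.903229  ] [382.52832689 151.42417358] [ 62.85938968   0.         335.28482878] [ 71.91833354   0.         311.98385163]
1.15 [365.5924505  163.21873547] [377.82116162 154.11973696] [ 51.17146028   0.         332.13494377] [ 61.3836463    0.         309.31584526]
1.1 [361.00954966 166.75744445] [373.10934954 157.07004119] [ 39.65556638   0.         328.4048423 ] [ 50.99546942   0.         306.1246583 ]
[ -34.3   57.  -184.8] [ 0.1 17.1  0.1] len 196.39478409583123
[-159.   136.7 -120.9] [ 0.1 25.1  0.1] len 242.00995903526749
```

```bash
python3 -m jog '[[[-5,8,-40,0,2,0,0],[-12,18,-80,0,5,0,0],[-20,30,-120,0,8,0,0],[-27,45,-155,0,12,0,0],[-34,57,-188,0,16,0,0],[-34,57,-188,0,17,0,0]]]'; python3 -c "
from h import *
case();row((170,0,410),90)"
```

```text
time: 6.9
position: [0.4936, -0.1177, 0.4129]
tool_rot: [-0.159, 2.963, 0.018]
ft_force: [0.5, -0.2, -0.3]
grip_width: 0.003
grip_force: 0.0
t 6.9 case [-39.7 -77.  412.9] F [ 0.5 -0.3 -0.3] below 80.01822838788232 j [-0.38 -0.18  0.51  1.6   0.04  1.53  1.81]
[-206.5   75.6   39.5] [ 0.2 10.   0.4] len 223.43133311998676
```

```bash
python3 -m jog '[[[-35,13,5,0,3,0,0],[-70,25,10,0,6,0,0],[-105,38,17,0,9,0,0],[-140,50,24,0,10,0,0],[-175,63,32,0,10,0,0],[-206,75,38,0,10,0,0],[-206,75,38,0,10,0,0]]]'; python3 -c "
from h import *
case();row((155,0,315),90);row((130,0,315),90);b=grab('side','s4.png')
a=cv2.imread('pics/s4.png')[30:290,230:490];cv2.imwrite('pics/s4c.png',cv2.resize(a,None,fx=2.3,fy=2.3))"
```

```text
time: 7.6
position: [0.6952, -0.02, 0.3999]
tool_rot: [0.169, -3.125, -0.005]
ft_force: [-0.9, 0.1, -0.5]
grip_width: 0.008
grip_force: 0.0
t 7.6 case [ 1.706e+02 -2.000e-01  3.999e+02] F [-0.9  0.2 -0.5] below 89.30566841472641 j [-0.33  0.46  0.54  0.97 -0.24  1.77  1.8 ]
[14.7 -0.  85.1] [ 0.2 -0.7  0.4] len 86.37534471444536
[39.7  0.1 85.4] [ 0.2 -0.7  0.4] len 94.16845712444257
```

View pics/s4c.png

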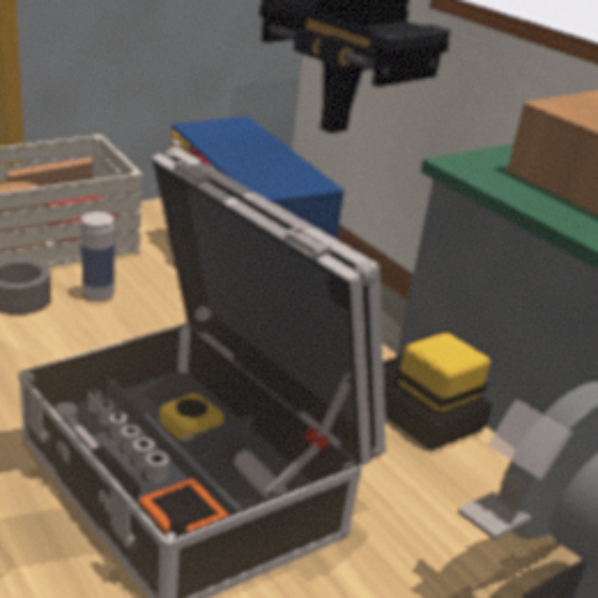

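The fingers are now behind and above the lid. The lid stays where it was left, with its edge at about (370,270) in the crop. I'll descend behind it.

```bash
python3 -m jog '[[[5,0,40,0,0,0,0],[5,0,80,0,0,0,0],[10,0,85,0,0,0,0],[20,0,85,0,0,0,0],[30,0,85,0,0,0,0],[40,0,85,0,0,0,0],[48,0,85,0,0,0,0],[56,0,85,0,0,0,0]]]'; python3 -c "
from h import *
case()"
```

```text
time: 8.45
position: [0.6355, -0.03, 0.3241]
tool_rot: [0.161, -3.136, -0.004]
ft_force: [-0.7, -0.9, -0.2]
grip_width: 0.002
grip_force: 0.0
t 8.45 case [110.3  -4.1 324.1] F [-0.8 -0.8 -0.2] below 89.81800166389937 j [-0.41  0.29  0.54  1.34 -0.15  1.56  1.79]
```

```bash
cat >> h.py <<'E'
def table(ths,r=214,off=9):
    s=ctrl.get_state();c=R.from_euler('z',Q[2]).inv().apply(np.array(s['position'])-[Q[0],Q[1],0])*1000
    for t in ths:
        p=lid(t,-r,0,32);print('th %.2f'%t,np.round([c[0]-p[0]-off*np.sin(t),-c[1],c[2]-p[2]],0))
E
python3 -c "
from h import *
table(np.arange(1.3,.65,-.06))"
```

```text
th 1.30 [8. 4. 9.]
th 1.24 [21.  4. 11.]
th 1.18 [34.  4. 14.]
th 1.12 [47.  4. 18.]
th 1.06 [59.  4. 22.]
th 1.00 [71.  4. 27.]
th 0.94 [83.  4. 32.]
th 0.88 [95.  4. 39.]
th 0.82 [106.   4.  46.]
th 0.76 [117.   4.  54.]
th 0.70 [128.   4.  62.]
```

```bash
python3 -m jog '[[[10,0,1,0,0,0,0],[22,0,4,0,0,0,0],[34,0,7,0,0,0,0],[46,0,11,0,0,0,0],[58,0,15,0,0,0,0],[70,0,20,0,0,0,0]]]'; python3 -c "
from h import *
case();table(np.arange(1.1,.4,-.06))"
```

```text
time: 9.05
position: [0.5663, -0.0371, 0.3039]
tool_rot: [0.162, -3.136, -0.004]
ft_force: [1.0, 0.1, 3.6]
grip_width: 0.003
grip_force: 1.2
t 9.05 case [ 40.7  -4.1 303.9] F [ 1.  -0.   3.6] below 89.85517696081418 j [-0.46  0.12  0.54  1.55 -0.06  1.49  1.75]
th 1.10 [-19.   4.  -1.]
th 1.04 [-6.  4.  3.]
th 0.98 [6. 4. 8.]
th 0.92 [18.  4. 14.]
th 0.86 [29.  4. 21.]
th 0.80 [40.  4. 28.]
th 0.74 [51.  4. 36.]
th 0.68 [61.  4. 44.]
th 0.62 [71.  4. 54.]
th 0.56 [80.  4. 63.]
th 0.50 [89.  4. 73.]
th 0.44 [97.  4. 84.]
```

```bash
python3 -m jog '[[[9,2,5,0,0,0,0],[18,4,11,0,0,0,0],[29,4,17,0,0,0,0],[40,4,24,0,0,0,0],[51,4,32,0,0,0,0],[61,4,40,0,0,0,0],[71,4,50,0,0,0,0],[80,4,59,0,0,0,0]]]'; python3 -c "
from h import *
case();table(np.arange(.7,.0,-.05),off=8)
b=grab('side','s5.png')
a=cv2.imread('pics/s5.png')[30:290,200:460];cv2.imwrite('pics/s5c.png',cv2.resize(a,None,fx=2.3,fy=2.3))"
```

```text
time: 9.85
position: [0.4856, -0.0411, 0.2442]
tool_rot: [0.162, -3.135, -0.004]
ft_force: [1.2, 1.2, 0.6]
grip_width: 0.002
grip_force: 0.5
t 9.85 case [-40.   -0.  244.2] F [1.4 1.1 0.6] below 89.79704437333334 j [-0.49 -0.06  0.51  1.82  0.03  1.37  1.68]
th 0.70 [-22.   0. -18.]
th 0.65 [-14.   0. -11.]
th 0.60 [-6.  0. -3.]
th 0.55 [2. 0. 5.]
th 0.50 [ 9.  0. 14.]
th 0.45 [15.  0. 22.]
th 0.40 [22.  0. 31.]
th 0.35 [27.  0. 41.]
th 0.30 [33.  0. 50.]
th 0.25 [37.  0. 60.]
th 0.20 [42.  0. 70.]
th 0.15 [46.  0. 81.]
th 0.10 [49.  0. 91.]
th 0.05 [ 52.   0. 102.]
```

View pics/s5c.png

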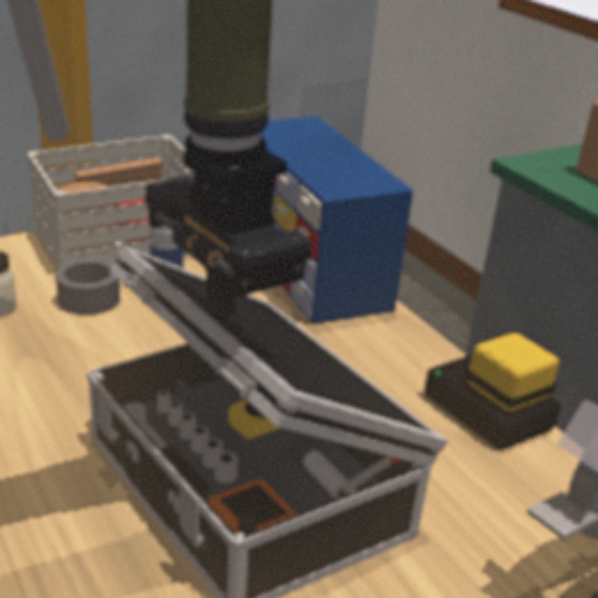

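The lid is about 0.55 rad open and the fingertip rests on its outer face near the free edge, around (215,300) in the crop. I'll continue lowering.

```bash
python3 -m jog '[[[6,0,5,0,0,0,0],[12,0,14,0,0,0,0],[18,0,23,0,0,0,0],[23,0,32,0,0,0,0],[28,0,42,0,0,0,0],[32,0,51,0,0,0,0],[36,0,60,0,0,0,0],[39,0,69,0,0,0,0],[42,0,78,0,0,0,0],[44,0,84,0,0,0,0]]]'; python3 -c "
from h import *
case();table(np.arange(.2,-.01,-.02),off=4)"
```

```text
time: 10.9
position: [0.4414, -0.0454, 0.1595]
tool_rot: [0.161, -3.133, -0.004]
ft_force: [0.3, 0.1, 1.0]
grip_width: 0.005
grip_force: 0.2
t 10.9 case [-84.4   0.2 159.5] F [0.3 0.1 1. ] below 89.70262298606688 j [-0.48 -0.1   0.5   2.03  0.05  1.2   1.67]
th 0.20 [ -2.  -0. -14.]
th 0.18 [ -0.  -0. -10.]
th 0.16 [ 1. -0. -6.]
th 0.14 [ 3. -0. -2.]
th 0.12 [ 4. -0.  2.]
th 0.10 [ 5. -0.  6.]
th 0.08 [ 6. -0. 11.]
th 0.06 [ 7. -0. 15.]
th 0.04 [ 8. -0. 19.]
th 0.02 [ 9. -0. 23.]
th 0.00 [10. -0. 28.]
```

```bash
python3 -m jog '[[[3,0,4,0,0,0,0],[5,0,8,0,0,0,0],[6,0,12,0,0,0,0],[7,0,15,0,0,0,0],[8,0,17,0,0,0,0],[8,0,18,0,0,0,0],[8,0,18,0,0,0,0]]]'; python3 -c "
from h import *
case()"
```

```text
time: 11.6
position: [0.4338, -0.0462, 0.1424]
tool_rot: [0.161, -3.133, -0.004]
ft_force: [0.3, -0.6, 0.4]
grip_width: 0.008
grip_force: 0.0
t 11.6 case [-92.    0.2 142.4] F [ 0.2 -0.7  0.4] below 89.72590796490839 j [-0.48 -0.1   0.51  2.07  0.05  1.17  1.67]
```

```bash
python3 -m jog '[[[1,0,1,0,0,0,0],[1,0,2,0,0,0,0],[2,0,3,0,0,0,0],[2,0,4,0,0,0,0],[2,0,4,0,0,0,0],[2,0,4,0,0,0,0]]]'; python3 -m jog '[[[0,0,1,0,0,0,0],[0,0,2,0,0,0,0],[0,0,2,0,0,0,0],[0,0,2,0,0,0,0]]]'
```

```text
time: 12.2
position: [0.4333, -0.0462, 0.1405]
tool_rot: [0.162, -3.136, -0.005]
ft_force: [-2.5, -0.4, 11.1]
grip_width: 0.007
grip_force: 5.4
time: 12.6
position: [0.433, -0.0463, 0.1389]
tool_rot: [0.162, -3.136, -0.005]
ft_force: [-4.2, 0.4, 15.6]
grip_width: 0.006
grip_force: 7.5
```

```bash
python3 -m jog '[[[0,0,1,0,0,0,0],[0,0,2,0,0,0,0],[0,0,2,0,0,0,0],[0,0,2,0,0,0,0]]]'; python3 -m jog '[[[0,0,1,0,0,0,0],[0,0,2,0,0,0,0],[0,0,2,0,0,0,0],[0,0,2,0,0,0,0]]]'
```

```text
time: 13.0
position: [0.4327, -0.0463, 0.137]
tool_rot: [0.161, -3.135, -0.005]
ft_force: [-5.0, -0.4, 16.3]
grip_width: 0.007
grip_force: 8.1
time: 13.4
position: [0.4322, -0.0464, 0.1342]
tool_rot: [0.161, -3.134, -0.005]
ft_force: [-4.3, -0.5, 12.1]
grip_width: 0.003
grip_force: 6.2
```

```bash
python3 -m jog '[[[0,0,1,0,0,0,0],[0,0,2,0,0,0,0],[0,0,2,0,0,0,0],[0,0,2,0,0,0,0]]]'; python3 -m jog '[[[0,0,1,0,0,0,0],[0,0,1,0,0,0,0],[0,0,1,0,0,0,0]]]'
```

```text
time: 13.8
position: [0.432, -0.0464, 0.1323]
tool_rot: [0.161, -3.133, -0.005]
ft_force: [-4.8, 0.2, 14.8]
grip_width: 0.007
grip_force: 7.1
time: 14.1
position: [0.432, -0.0464, 0.1322]
tool_rot: [0.161, -3.133, -0.005]
ft_force: [-8.1, -0.3, 21.6]
grip_width: 0.009
grip_force: 10.6
```

```bash
python3 -m jog '[[[0,0,1,0,0,0,0],[0,0,2,0,0,0,0],[0,0,2,0,0,0,0],[0,0,2,0,0,0,0]]]'; python3 -m jog '[[[0,0,-3,0,0,0,0],[0,0,-6,0,0,0,0],[0,0,-15,0,0,0,0],[0,0,-50,0,0,0,0],[0,0,-90,0,0,0,0],[0,0,-130,0,0,0,0],[0,0,-170,0,0,0,0],[0,0,-170,0,0,0,0]]]'; python3 -c "
from h import *
case();b=grab('side','s6.png');t=grab('top')
for y in(-150,-100,-60,0,60,100,150):
  o=[]
  for d in(b,t):
    for x in(-215,-60):
      w=W(lid(0,x,y,32));u=proj(d,w);o.append(round(pt(d,*u)[2]*1000))
  print(y,o)
a=cv2.imread('pics/s6.png')[150:300,220:410];cv2.imwrite('pics/s6c.png',cv2.resize(a,None,fx=4,fy=4,interpolation=2))"
```

```text
time: 14.5
position: [0.432, -0.0464, 0.1321]
tool_rot: [0.161, -3.133, -0.007]
ft_force: [-13.6, 0.3, 35.5]
grip_width: 0.003
grip_force: 17.6
time: 15.3
position: [0.4352, -0.0468, 0.303]
tool_rot: [-0.161, 3.132, 0.005]
ft_force: [0.3, 0.1, -0.0]
grip_width: 0.009
grip_force: 0.0
t 15.3 case [-90.7  -0.5 303. ] F [ 0.3  0.1 -0. ] below 89.64750965755769 j [-0.49 -0.21  0.46  1.83  0.09  1.5   1.63]
-150 [133, 133, 131, 132]
-100 [134, 134, 683, 712]
-60 [134, 134, 715, 708]
0 [133, 134, 711, 711]
60 [133, 133, 129, 132]
100 [133, 134, 132, 132]
150 [134, 133, 129, 130]
```

View pics/s6c.png

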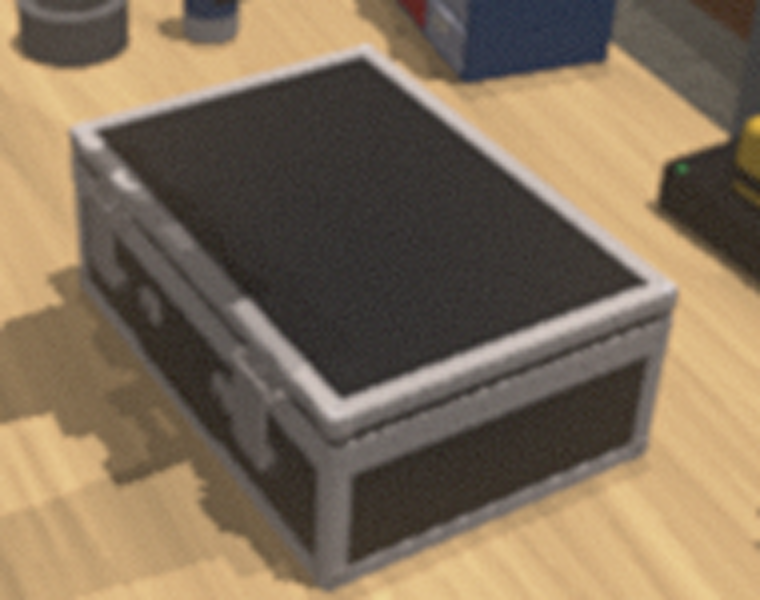

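The lid lies flat and shut. Its top reads 133–134 mm at both the front and the rear, with both front catches upright at about (110,230) and (250,400) in the crop. The arm is clear and reads no force, so I'm handing in.

```bash
python3 -c "
from bench import ctrl
print(ctrl.close_job())"
```

```text
the job is handed in; nothing more can be done
None
```

I unlocked the stay, lowered the lid gently, pressed the case shut with about 36 N, and handed the job in at about 15 s; both catches look snapped over and the lid reads level, but the hand-in returned no verdict.

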